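Lay a drill core on the core turner and hold its knob pressed

ROBOT

A 6-joint arm with a two-finger parallel gripper is mounted at the origin on the work surface. World frame = base frame: x ahead of the robot, y to its left, z up, the work surface at z = 0. Lengths are in m, angles in rad, forces in N, time in s.
With the tool pointing down it reaches from about 0.3 to 0.75 m from the base axis. Payload 8.5 kg.
Tool frame: the origin (TCP) lies on the centre line of the jaws, within the pads' length; the fingertips stand env.nose_length ahead of it and the grasp point (between the pads) lies 6 mm ahead of it (env.nose_length is the distance from the TCP to the fingertips, in m); z points along the fingers, y is the line along which they close (so a half turn about z gives the same grasp; the last joint's range is limited). The gripper opens to 88 mm and grips with 3 to 60 N. Pads are 18 mm wide; open, the fingers measure 123 mm over their backs; the gripper's body (75 mm by 187 mm) begins 45 mm behind the grasp point.
Start: joints at [-1.334, 0.381, 1.297, -0, 1.464, -0.215], TCP at [0.24, -0.495, 0.264] pointing down, gripper open.
Joint ranges: [-3.11, 3.11], [-0.89, 2.33], [0.22, 2.48], [-1.42, 4.56], [0.17, 2.85], [-2.88, 2.88]. Speed limits (rad/s): [2.39, 2.39, 3.14, 3.14, 3.14, 3.14].

INTERFACE

Orientations are given as a unit quaternion [x, y, z, w].
In Python, from station import env, imaging gives the robot as it stands.
- The arm moves only by the tool play_rows, never from a script. Its argument "rows" is a list of rows, each a list of 6 numbers: the shift along the world's x, y, z in m, then the turn, a rotation vector about the world's x, y, z in degrees. A call has 1 to 12 rows; each row is the pose to reach, as a shift and turn from the pose commanded when the call began; what a row does not reach only later rows make up. A row lasts 1/10 s, in which the tool goes at most 50 mm and 8.59 degrees, less where a joint would pass 70% of its speed; a pose out of reach is approached as far as the arm can. A call with a gripper value outside its range is refused whole. "jaw" is the finger opening in m, from 0 to 0.0881, set as the call begins (left out, the last holds). The fingers move at their own pace and stop on an object; the grip force is fixed at half the most. Time passes only in rows, so rows that repeat a pose let the fingers close. It gives the time, the measured TCP pose, the force, the opening and the grip force at its end, in the units of the state.
- env.sense(): the state, without advancing time (a new reading comes with each control period).
- imaging.grab_frame(name): name is "scene" or "top" or "wrist"; returns the picture (420x560x3 uint8, red, green, blue); there is no depth.
- imaging.get_calibration(name): a dict with "fx", "fy", "cx", "cy" (pixels), "rvec" (rotation vector, rad) and "tvec" (3), from world to camera coordinates, as OpenCV has them. Camera axes: x right, y down, z forward; pixel columns grow to the right and rows downward; lengths in m; the calibration is good to about 2 mm. The wrist camera is an equidistant fisheye: a pixel r from the principal point sees the ray r / f radians off the axis. A picture is of the moment at which its call begins: read the wrist's pose just before it. get_calibration takes no time and is no camera call; for the wrist camera it gives the pose at the moment of the call.
- env.job_done(): hands the job in; it is judged then, once.
Trained networks look in the newest picture that a camera, given by its name, has taken for a name from the list of things; names that differ only in an ending like _2 or _b are one class to them, and where a whole thing is asked for, a point or a joint stands for the part that bears it (a point fixed in the world has none). Each returns a list of dicts, best first, with "p" (0 to 1); they miss things now and then, are a little off and sometimes report something else, mostly with a low value. They report only what shows in the picture. A call takes as long as a camera call. They do not tell look-alikes from the thing itself.
- imaging.trace(thing, camera): "region" (420x560 bool, what is visible of it) and "box" ([left, top, width, height] in pixels, round what is visible of it).
The state is a dict: "t": time; "qpos": joint angles; "joint_vel": joint speeds; "tau": joint torques, N m; "ee_pos": TCP position; "ee_rot": TCP orientation; "wrist_force": force on the tool from outside, world axes, zero at the start; "wrist_torque": the same for the moment, N m; "gripper_width": finger opening in m; "gripper_force": force on a finger pad.
Only numpy, scipy, OpenCV 4.12 (cv2) and the standard library are available. Lean on these libraries where they do the work, as an engineer would, in place of code of your own. Each camera call takes 0.05 s, during which the arm holds its last target. There are 200 camera calls.

TASK

Lay the upright piece of drill core on its side on the two rollers of the core turner, gently and without dropping it, and let go of it. Then fit the loose control knob the right way round on the machine's D-shaped shaft, push it fully home and press it down against the spring as far as it goes: it is a hold-to-run control, so finish while still holding the knob pressed. Leave the acid bottle, the hand lens and the orange marker block where they are.

Things in the scene. Friction and masses are not known exactly. Their poses are not given: they have to be found in the camera images.
- core: piece of grey drill core (rock) with darker bands and a red line along its side, a plain cylinder 48 mm in diameter and 110 mm long, 0.42 to 0.64 kg, at first standing upright on the bench left or right of the machine. Origin: centre of its lower end face; z runs along its length to the other end
- core_mid (a point): middle of the core piece, on its axis, 55 mm from either end; axes as the core's
- machine: core turner, fixed to the bench: grey chassis 200 mm (x) by 360 mm (y), 28 mm high, with a yellow console on its -y end and two rollers on the rest. Origin: centre of its underside; x points away from the robot and y to the left at zero yaw (it stands within 0.2 rad of that), z up. Two thin carrying rails along y at x -85 and 85 mm are 48 mm high
- cradle (a point): where the middle of a core comes to lie on the rollers: on its axis, 77 mm above the bench, halfway along. Axes as the machine's. The two black rubber rollers run along y, 195 mm long, 22 mm in diameter, at x -16 and 16 mm, their tops 57 mm above the bench; they turn stiffly. Bearing plates just past their ends (y about -104 and 104 mm) are 58 mm high
- console (a point): foot of the shaft, on the top of the yellow console, 60 mm above the bench. Axes as the machine's; at x 0, y -115 mm of the machine. The console top reaches 95 mm to either side in x and 65 mm in y; a red stop button, 36 mm wide, stands on it at x 68, y 30 mm from here and is 76 mm above the bench
- knob: loose black knob, at first upright on the bench on the other side of the machine from the core, 60 g: a round skirt 46 mm in diameter, 16 mm high, with a bar grip on top. Origin: centre of its underside; z up; x along the bar to the end with the white pointer line. Below it has a D-shaped bore 14 mm deep: radius 7 mm, its flat on the +x side 4 mm from the axis, mouth chamfered 1.5 mm
- knob_grip (a point): middle of the knob's bar grip, 27 mm above the knob's underside; the bar is 46 mm long (x), 14 mm thick (y) and 22 mm high (z); axes as the knob's
- shaft_tip (a point): centre of the end of the console's upright steel shaft, 23 mm above the console at rest. 12 mm in diameter, end chamfered 2 mm, one flat 3 mm from the axis. x: outward normal of the flat (the side of the white mark on the black collar at its foot); z up. The knob goes on when its x agrees with this x within about 0.15 rad, and is home with its origin 14 mm below this point
- shaft (a joint): how far the shaft is pressed down into the console, m: 0 at rest, 0.005 at its stop. A spring holds it up, with 4 N at rest and 10 N at the stop; it springs back when let go. The shaft also turns about its axis, but stiffly (0.12 N m) and at first has its x within 1.45 rad of the knob's x. The collar, 36 mm wide, stands 3 mm above the console
- acid_bottle: small white dropper bottle with a red cap, 40 mm in diameter, 85 mm tall, standing beyond the machine; leave alone. Origin: centre of its underside
- loupe: steel and black folding hand lens lying beyond the machine, about 25 x 70 x 25 mm; leave alone. Origin: on the bench under one face of the lens barrel
- marker_block: orange plastic depth marker block 38 x 75 x 22 mm lying beyond the machine; leave alone. Origin: centre of its underside
Not all that is in view belongs to the job. What is shaped like the core but turquoise is not meant.

How it is judged:
On the way, in this order (a step that is already met when the one before it is completed fails the run):
1. the core lies on its side on both rollers, let go and at rest (angle between the z axis of core and the y axis of machine, either way round below 0.12 rad and x of core_mid in the frame of cradle between -0.006 and 0.006 m and y of core_mid in the frame of cradle between -0.045 and 0.045 m and z of core_mid in the frame of cradle between -0.005 and 0.005 m and contact force between each of the arm, the fingers and core below 0.2 N and linear speed of core below 0.03 m/s), for 0.2 s.
2. the knob is home on the D-shaft and the shaft is pressed in (horizontal distance between knob and shaft_tip below 0.003 m and z of knob in the frame of shaft_tip below -0.012 m and angle between the x axis of knob and the x axis of shaft_tip, either way round below 0.25 rad and value of joint shaft above 0.0038 m), for 0.2 s.
At the end, for the whole second after the job is handed in: Core at rest on both rollers, untouched, within 0.12 rad of them, its middle within 45 mm of the bed's middle. Knob on the D-shaft within 3 mm of its axis, at least 12 of 14 mm deep; fingers hold or press it so that the shaft stays at least 3.8 of 5 mm in through the last second (all of step 1 and all of step 2 and angle between knob's own z axis and vertical below 0.15 rad and contact force between the fingers and knob above 2 N); the arm keeps its last pose, push and grip.
It fails at once if the core is dropped, let fall over or banged down on the machine (contact force between core and machine above 80 N or (contact force between each of the fingers, the arm and core below 0.1 N and linear speed of core above 0.45 m/s)).
It fails at once if the acid bottle is disturbed (distance of acid_bottle from where it was at the start of the episode above 0.03 m or angle between acid_bottle's own z axis and vertical above 0.5 rad).
It fails at once if the hand lens is disturbed (distance of loupe from where it was at the start of the episode above 0.03 m).
It fails at once if the marker block is disturbed (distance of marker_block from where it was at the start of the episode above 0.03 m).
It also fails if it takes over 72 s, if anything falls off the work surface, if the arm or the gripper's body presses on something with over 40 N, if the wrist force passes 120 N, or if a joint passes its speed limit or range.

## Working session

There is one attempt and no reset: what is moved stays moved. The work goes in short steps, Python scripts to look and compute and a tool call to move; the robot and the scene stay as the last step left them, time stands still between calls to the robot, and variables do not carry over. Pictures are saved under pics/ and viewed, at most 10 in all, crops included, and the job is handed in when it is done.

Besides the shell and the picture viewer there is one more tool, called as name(argument=value, ...), one argument or row to a line, values as JSON. play_rows: Moves the arm, as the interface text tells. Its arguments: {"type":"object","properties":{"rows":{"type":"array"},"jaw":{"type":"number"}},"required":["rows"]}

```bash
mkdir -p pics; ls
python3 - <<'E'
from station import env, imaging
import cv2,numpy as np
s=env.sense(); print(s['t'],s['ee_pos'],s['ee_rot'],env.nose_length,s['wrist_force'])
ims=[]
for c in ("scene","top"):
    im=imaging.grab_frame(c); cv2.imwrite(f"pics/{c}0.png",im[:,:,::-1])
    k=imaging.get_calibration(c); print(c,{a:np.round(b,4).tolist() for a,b in k.items()})
    for t in ("core","knob","machine","shaft_tip","acid_bottle"):
        for d in imaging.trace(t,c)[:3]: print(c,t,round(d['p'],2),d['box'])
E
```

```text
pics
0.0 [ 0.24005168 -0.49458186  0.26314786] [ 9.74592268e-01  2.23985227e-01 -1.70402440e-05 -7.26941407e-04] 0.025 [ 0.23848596 -0.42219289 -0.34360348]
scene {'fx': 432.6915, 'fy': 432.6915, 'cx': 284.3063, 'cy': 205.9875, 'rvec': [1.2785, 2.185, -0.9977], 'tvec': [0.2447, -0.2905, 1.4983]}
scene core 0.86 [414.0, 200.0, 28.8, 48.2]
scene core 0.65 [456.0, 196.4, 31.6, 52.8]
scene core 0.44 [278.1, 279.4, 29.5, 36.8]
scene knob 0.51 [183.7, 151.7, 15.6, 18.4]
scene machine 0.78 [187.4, 164.1, 161.1, 109.4]
scene acid_bottle 0.95 [159.3, 214.0, 17.6, 37.0]
top {'fx': 405.8256, 'fy': 405.8256, 'cx': 281.0394, 'cy': 216.3487, 'rvec': [2.1299, -2.1706, 0.1728], 'tvec': [0.04, 0.6021, 0.9633]}
top core 0.84 [125.7, 266.6, 33.9, 20.5]
top core 0.76 [86.0, 296.6, 39.3, 24.3]
top core 0.22 [349.3, 141.6, 18.9, 20.9]
top knob 0.84 [416.4, 258.9, 21.6, 17.2]
top machine 0.82 [221.3, 180.1, 151.7, 87.1]
top shaft_tip 0.65 [277.9, 144.5, 22.6, 18.9]
top acid_bottle 0.61 [347.5, 140.4, 19.4, 24.2]
```

Run:
```python
import cv2
for c in ("scene","top"):
    im=cv2.imread(f"pics/{c}0.png"); cv2.imwrite(f"pics/{c}0b.png",cv2.resize(im,(784,588),interpolation=cv2.INTER_CUBIC))
```

```text
(no output)
```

View pics/scene0b.png

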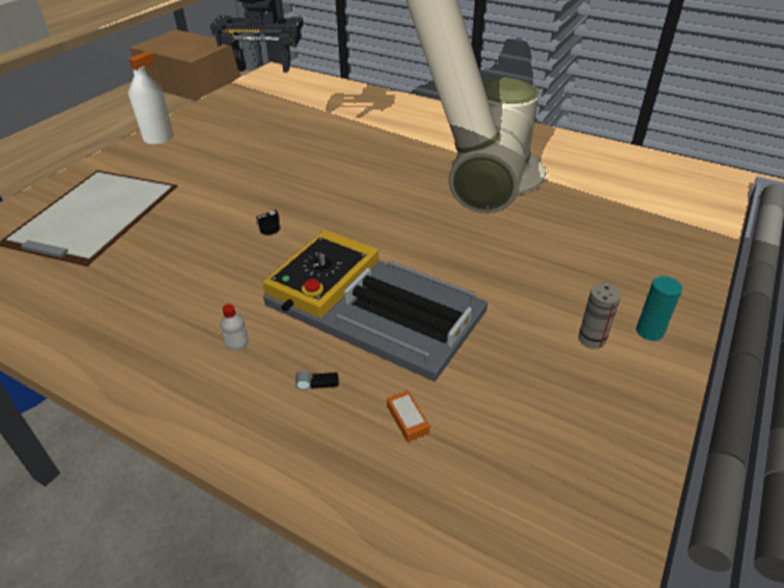

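View pics/top0b.png

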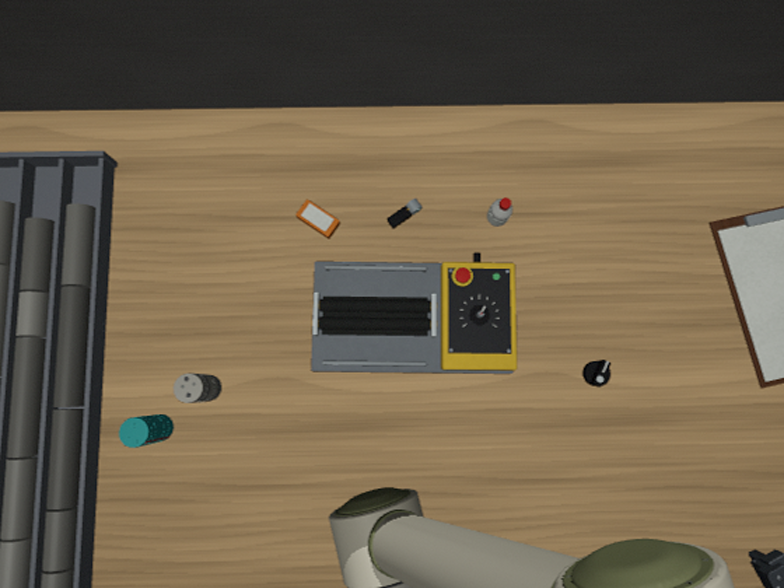

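The scene view shows the grey banded core (600,315 of 784 px) left of the machine, the turquoise look-alike beside it, and the knob (268,222) on the right. The top view shows the core top at (188,388), the knob at (597,373), the shaft at (480,314), and the orange block, lens and bottle beyond the machine.

```bash
cat > h.py <<'E'
import numpy as np, cv2
from station import env, imaging
from scipy.optimize import least_squares
from scipy.spatial.transform import Rotation as R
def cal(c):
    k=imaging.get_calibration(c); M=cv2.Rodrigues(np.array(k['rvec'],float))[0]
    return k,M,np.array(k['tvec'],float).ravel()
def ray(C,px,fish=False):
    k,M,t=C; x=(px[0]-k['cx'])/k['fx']; y=(px[1]-k['cy'])/k['fy']
    if fish:
        r=np.hypot(x,y)+1e-12; d=np.array([x/r*np.sin(r),y/r*np.sin(r),np.cos(r)])
    else: d=np.array([x,y,1.])
    return -M.T@t, M.T@d
def back(C,px,z,fish=False):
    o,d=ray(C,px,fish); return o+d*(z-o[2])/d[2]
def proj(C,P,fish=False):
    k,M,t=C; p=np.atleast_2d(P)@M.T+t
    if fish:
        r=np.hypot(p[:,0],p[:,1])+1e-12; th=np.arctan2(r,p[:,2]); u=p[:,:2]/r[:,None]*th[:,None]
    else: u=p[:,:2]/p[:,2:]
    return u*[k['fx'],k['fy']]+[k['cx'],k['cy']]
def hullfit(masks,Cs,pts,p0,fish=False):
    # fit (x,y,yaw) so the projected convex hull of pts(p) matches boxes of min-area rects: uses extents along 16 directions
    a=np.linspace(0,2*np.pi,24,endpoint=False); D=np.c_[np.cos(a),np.sin(a)]
    obs=[]
    for m in masks:
        v=np.argwhere(m)[:,::-1].astype(float); obs.append((v@D.T).max(0)+.5*np.abs(D).max(1)*0+0.3)
    f=lambda p:np.concatenate([(proj(C,pts(p),fish)@D.T).max(0)-o for C,o in zip(Cs,obs)])
    s=least_squares(f,p0,loss='soft_l1'); return s.x,np.sqrt(np.mean(s.fun**2))
def box(x0,x1,y0,y1,z0,z1): return np.array([[x,y,z] for x in(x0,x1) for y in(y0,y1) for z in(z0,z1)],float)
def place(P,p):
    c,s=np.cos(p[2]),np.sin(p[2]); return np.c_[P[:,0]*c-P[:,1]*s+p[0],P[:,0]*s+P[:,1]*c+p[1],P[:,2]]
E
python3 - <<'E'
from h import *
im={c:cv2.imread(f"pics/{c}0.png") for c in("scene","top")}
C={c:cal(c) for c in im}
g=back(C['top'],(480/1.4,314/1.4),.08);print('shaft',g)
# yellow console mask
ms=[];ch=[]
for c in im:
    hsv=cv2.cvtColor(im[c],cv2.COLOR_BGR2HSV); m=cv2.inRange(hsv,(20,150,80),(32,255,255))
    n,l,s,_=cv2.connectedComponentsWithStats(m); i=1+np.argmax(s[1:,4]); ms.append(l==i); print(c,s[i])
con=box(-.095,.095,-.18,-.05,.03,.06)
for sel in ([0,1],[0],[1]):
    print('machine',hullfit([ms[i] for i in sel],[C[list(im)[i]] for i in sel],lambda p:place(con,p),[g[0],g[1]+.115,0]))
# core
import itertools
th=np.linspace(0,2*np.pi,40)
def cyl(r,z0,z1):
    return np.vstack([np.c_[r*np.cos(th),r*np.sin(th),0*th+z] for z in(z0,z1)])
for c in im: imaging.grab_frame(c)
def pick(t,c,near):
    b=min(imaging.trace(t,c),key=lambda d:np.hypot(d['box'][0]+d['box'][2]/2-near[0],d['box'][1]+d['box'][3]/2-near[1])); print(c,t,b['p'],b['box']); return np.asarray(b['region'])
m=[pick('core','scene',(428,224)),pick('core','top',(142,277))]
print('core',hullfit(m,list(C.values()),lambda p:place(cyl(.024,0,.11),[p[0],p[1],0]),[.35,.3]))
mt=pick('core','top',(105,308))
print('turq',hullfit([mt],[C['top']],lambda p:place(cyl(.024,0,.11),[p[0],p[1],0]),[.3,.4]))
m=[pick('knob','scene',(191,160)),pick('knob','top',(427,267))]
kp=np.vstack([cyl(.023,0,.016),box(-.023,.023,-.007,.007,.016,.038)])
print('knob',hullfit(m,list(C.values()),lambda p:place(kp,[p[0],p[1],-.5]),[.4,-.3]))
a,b=[back(C['top'],q,.038) for q in((598/1.4,378/1.4),(607/1.4,363/1.4))]; print('knob yaw approx',np.arctan2(*(b-a)[1::-1]))
x=im['top'][130:290,270:450]; y=im['scene'][140:210,170:260]
cv2.imwrite('pics/c1.png',cv2.resize(x,None,fx=4,fy=3.75,interpolation=cv2.INTER_CUBIC)[:600,:800])
E
```

```text
shaft [ 0.57554124 -0.11832534  0.08      ]
scene [ 188  164   83   63 1378]
top [ 315  187   54   78 1470]
machine (array([ 0.57881037, -0.00450778, -0.02638217]), np.float64(1.1267258719387834))
machine (array([ 0.57495696, -0.00588685, -0.01774944]), np.float64(0.9041166338874311))
machine (array([ 0.58071524, -0.00411845, -0.03174547]), np.float64(1.149276681020651))
scene core 0.72 [415.6, 198.7, 27.2, 48.0]
top core 0.68 [123.2, 267.7, 37.1, 19.2]
core (array([0.45955298, 0.36471241]), np.float64(0.7894809214055436))
top core 0.94 [88.4, 296.5, 37.4, 26.6]
turq (array([0.39248923, 0.44902594]), np.float64(0.5265159688281001))
scene knob 0.64 [183.9, 150.0, 16.6, 20.5]
top knob 0.69 [416.2, 259.8, 21.4, 15.7]
knob (array([ 0.47177895, -0.33671754]), np.float64(0.6967870212037331))
knob yaw approx -0.6036661013853296
```

```bash
cat > plan.py <<'E'
from h import *
yaw=-0.026
Rm=R.from_euler('z',yaw).as_matrix(); X,Y,Z=Rm.T
def tilt(a): # tool leaning back toward -Y by a deg from vertical, closing along X
    a=np.deg2rad(a); b=np.cos(a)*Z-np.sin(a)*Y; z=-b; y=X; return R.from_matrix(np.c_[np.cross(y,z),y,z]),b
def rel(pos,rot,p0=None,r0=None):
    s=env.sense(); p0=s['ee_pos'] if p0 is None else p0; r0=R.from_quat(s['ee_rot']) if r0 is None else r0
    return np.r_[np.round(np.array(pos)-p0,4),np.round(np.rad2deg((rot*r0.inv()).as_rotvec()),2)].tolist()
E
python3 - <<'E'
from plan import *
C=cal('top')
pl=[back(C,(q[0]/1.4,q[1]/1.4),.058) for q in((316,313),(434,313))]; print(pl, (pl[0]+pl[1])/2)
G=np.array([.4596,.3647,.068])
r,b=tilt(50); print(b)
print('via',rel([.43,.0,.30],r)); print('pre',G+.12*b,rel(G+.12*b,r)); print('grasp',G+.01*b,rel(G+.01*b,r))
E
```

```text
[array([0.58530805, 0.16408878, 0.058     ]), array([ 0.58154766, -0.04162926,  0.058     ])] [0.58342786 0.06122976 0.058     ]
[-0.01991491 -0.76578553  0.64278761]
via [0.1899, 0.4948, 0.0362, 44.08, -28.41, 58.44]
pre [0.45721021 0.27280574 0.14513451] [0.2171, 0.7676, -0.1186, 44.08, -28.41, 58.44]
grasp [0.45940085 0.35704214 0.07442788] [0.2193, 0.8518, -0.1893, 44.08, -28.41, 58.44]
```

play_rows(
  rows=[
    [0.19, 0.495, 0.04, 44.08, -28.41, 58.44],
    [0.19, 0.495, 0.04, 44.08, -28.41, 58.44],
    [0.19, 0.495, 0.04, 44.08, -28.41, 58.44],
    [0.19, 0.495, 0.04, 44.08, -28.41, 58.44],
    [0.19, 0.495, 0.04, 44.08, -28.41, 58.44],
    [0.19, 0.495, 0.04, 44.08, -28.41, 58.44],
    [0.19, 0.495, 0.04, 44.08, -28.41, 58.44],
    [0.19, 0.495, 0.04, 44.08, -28.41, 58.44],
    [0.19, 0.495, 0.04, 44.08, -28.41, 58.44],
    [0.19, 0.495, 0.04, 44.08, -28.41, 58.44],
    [0.19, 0.495, 0.04, 44.08, -28.41, 58.44],
    [0.19, 0.495, 0.04, 44.08, -28.41, 58.44],
  ],
  jaw=0.088,
)

```text
t: 2.15
ee_pos: [0.4302, 0.0031, 0.3041]
ee_rot: [0.648, 0.634, 0.302, -0.295]
wrist_force: [0.1, -0.2, -0.3]
gripper_width: 0.088
gripper_force: 0.0
```

play_rows(
  rows=[
    [0.027, 0.272, -0.06, 0, 0, 0],
    [0.027, 0.272, -0.06, 0, 0, 0],
    [0.027, 0.272, -0.06, 0, 0, 0],
    [0.027, 0.272, -0.06, 0, 0, 0],
    [0.027, 0.272, -0.06, 0, 0, 0],
    [0.027, 0.272, -0.06, 0, 0, 0],
    [0.027, 0.272, -0.158, 0, 0, 0],
    [0.027, 0.272, -0.158, 0, 0, 0],
    [0.027, 0.272, -0.158, 0, 0, 0],
    [0.027, 0.272, -0.158, 0, 0, 0],
  ],
)

```text
t: 3.15
ee_pos: [0.4578, 0.2718, 0.1465]
ee_rot: [0.649, 0.632, 0.303, -0.295]
wrist_force: [-0.1, 0.9, 0.4]
gripper_width: 0.0883
gripper_force: 0.0
```

Run:
```python
from plan import *
s=env.sense(); print(s['t'],s['ee_pos'],s['qpos'])
im=imaging.grab_frame('wrist'); C=cal('wrist'); print(C[0]['fx'],C[0]['cx'],C[0]['cy'])
cv2.imwrite('pics/w1.png',im[:,:,::-1])
th=np.linspace(0,2*np.pi,40)
cyl=np.vstack([np.c_[.024*np.cos(th),.024*np.sin(th),0*th+z] for z in(0,.11)])
for d in imaging.trace('core','wrist')[:3]:
    print(d['p'],d['box'])
    try: print(hullfit([np.asarray(d['region'])],[C],lambda p:place(cyl,[p[0],p[1],0]),[.46,.365],True))
    except Exception as e: print(e)
r,b=tilt(50)
for G in ([.4596,.3647,.068],): print(rel(np.array(G)+.01*b,r))
```

```text
3.15 [0.45777744 0.27175045 0.14653572] [-0.04036672  0.49791036  1.80397231  1.0062263   1.13660394 -0.60745932]
325.19226210127806 278.3380641612323 213.3060927285802
0.89 [171.4, 93.3, 66.4, 110.8]
(array([0.39370292, 0.44983509]), np.float64(0.8081139841389907))
0.87 [248.1, 157.1, 65.1, 118.9]
(array([0.46247321, 0.36588874]), np.float64(0.6593338339833322))
[0.0012, 0.0852, -0.0735, -0.02, 0.21, 0.04]
```

View pics/w1.png

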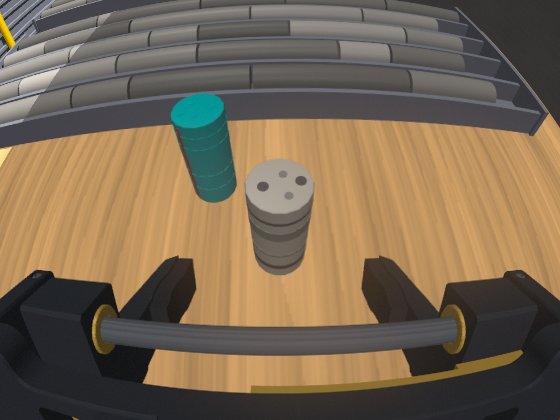

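The wrist view shows the core centred between the open fingers (280,215), with the turquoise one clear to the left (205,150).

play_rows(
  rows=[
    [0.004, 0.02, -0.017, 0, 0, 0],
    [0.004, 0.04, -0.034, 0, 0, 0],
    [0.004, 0.06, -0.05, 0, 0, 0],
    [0.004, 0.075, -0.062, 0, 0, 0],
    [0.004, 0.085, -0.071, 0, 0, 0],
    [0.004, 0.085, -0.071, 0, 0, 0],
    [0.004, 0.085, -0.071, 0, 0, 0],
  ],
)

```text
t: 3.95
ee_pos: [0.4616, 0.357, 0.0759]
ee_rot: [0.649, 0.633, 0.303, -0.295]
wrist_force: [0.8, 0.6, -1.0]
gripper_width: 0.0879
gripper_force: 0.0
```

play_rows(
  rows=[
    [0, 0, 0, 0, 0, 0],
    [0, 0, 0, 0, 0, 0],
    [0, 0, 0, 0, 0, 0],
    [0, 0, 0, 0, 0, 0],
    [0, 0, 0, 0, 0, 0],
    [0, 0, 0, 0, 0, 0],
    [0, 0, 0, 0, 0, 0],
    [0, 0, 0, 0, 0, 0],
  ],
  jaw=0.03,
)

```text
t: 4.75
ee_pos: [0.4609, 0.3572, 0.0748]
ee_rot: [0.649, 0.632, 0.303, -0.295]
wrist_force: [-1.7, -0.8, 2.2]
gripper_width: 0.047
gripper_force: 30.0
```

play_rows(
  rows=[
    [0, 0, 0.02, 0, 0, 0],
    [0, 0, 0.05, 0, 0, 0],
    [0, 0, 0.09, 0, 0, 0],
    [0.01, -0.03, 0.12, -8, 0.21, 0],
    [0.02, -0.06, 0.13, -16, 0.42, 0],
    [0.03, -0.095, 0.13, -24, 0.62, 0],
    [0.045, -0.13, 0.13, -32, 0.83, 0],
    [0.06, -0.165, 0.13, -40, 1.04, 0],
    [0.08, -0.2, 0.13, -48, 1.25, 0],
    [0.1, -0.235, 0.13, -56, 1.46, 0],
    [0.12, -0.265, 0.13, -64, 1.66, 0],
    [0.1215, -0.276, 0.13, -72, 1.87, 0],
  ],
)

```text
t: 5.95
ee_pos: [0.5843, 0.0786, 0.2038]
ee_rot: [0.704, 0.684, -0.139, 0.135]
wrist_force: [0.5, 0.5, -7.1]
gripper_width: 0.0473
gripper_force: 30.0
```

play_rows(
  rows=[
    [0, 0, -0.01, -6, 0.16, 0],
    [0, 0, -0.02, -12, 0.31, 0],
    [0, 0, -0.04, -18, 0.47, 0],
    [0, 0, -0.05, -18, 0.47, 0],
    [0, 0, -0.06, -18, 0.47, 0],
    [0, 0, -0.06, -18, 0.47, 0],
    [0, 0, -0.06, -18, 0.47, 0],
  ],
)

```text
t: 6.65
ee_pos: [0.583, 0.0807, 0.1455]
ee_rot: [0.674, 0.655, -0.244, 0.239]
wrist_force: [0.1, -0.3, -5.4]
gripper_width: 0.0472
gripper_force: 30.0
```

Run:
```python
from plan import *
s=env.sense(); print(s['t'],s['ee_pos'],s['qpos'],s['gripper_width'],s['wrist_force'])
r,_=tilt(-40); print('roterr',rel(s['ee_pos'],r)[3:])
a=imaging.grab_frame('scene'); w=imaging.grab_frame('wrist')
np.savez('w2.npz',w=w,**{k:np.array(v) for k,v in cal('wrist')[0].items()})
v=np.hstack([cv2.resize(a[130:290,150:360],None,fx=2,fy=2),cv2.resize(w,None,fx=.67,fy=.762)])
print(v.shape); cv2.imwrite('pics/v2.png',v[:,:,::-1])
```

```text
6.65 [0.58296461 0.0806747  0.14554203] [ 0.1783045   0.67283423  1.29991366 -0.69341582  1.38939664  0.41410686] 0.04719105063358298 [ 0.13189789 -0.31012144 -5.3779416 ]
roterr [-0.06, 0.08, 0.06]
(320, 795, 3)
```

View pics/v2.png

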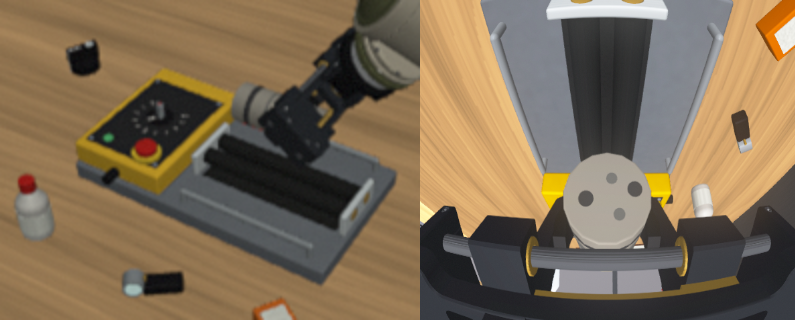

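Left half: the scene view with the core held horizontal above the rollers. Right half: the wrist view with the core end at (607,200) and the rollers running up to the far white plate at (605,8). Next I refine the roller axis from this wrist picture.

Run:
```python
from plan import *
d=np.load('w2.npz'); w=d['w']; k={n:d[n] for n in d.files if n!='w'}
C=(k,cv2.Rodrigues(k['rvec'])[0],k['tvec'].ravel())
g=w.max(2).astype(int); P=[]
for v in range(40,190,15):
    row=g[v]; c=265
    m=row<75; l=c
    while m[l-3:l].any(): l-=1
    r=c
    while m[r+1:r+4].any(): r+=1
    a,b=back(C,(l-.5,v),.046,True),back(C,(r+.5,v),.046,True); mid=(a+b)/2
    P.append(mid); print(v,l,r,np.round(b-a,3)[:1],np.round(mid,4))
P=np.array(P); f=np.polyfit(P[:,1],P[:,0],1); print('slope dx/dy',f[0],'x at y=.062',np.polyval(f,.062), 'at .1',np.polyval(f,.1))
# plate far end
col=w[:40,265]; print([ (i,int(x.max())) for i,x in enumerate(col)][::3])
```

```text
40 213 344 [0.062] [0.5861 0.1492 0.046 ]
55 215 342 [0.062] [0.5858 0.1406 0.046 ]
70 217 340 [0.062] [0.5856 0.1316 0.046 ]
85 219 337 [0.062] [0.5851 0.122  0.046 ]
100 221 335 [0.062] [0.5848 0.1118 0.046 ]
115 224 332 [0.062] [0.5845 0.1009 0.046 ]
130 226 330 [0.062] [0.5841 0.089  0.046 ]
145 229 327 [0.061] [0.5837 0.0761 0.046 ]
160 231 325 [0.062] [0.5833 0.0619 0.046 ]
175 234 322 [0.062] [0.5829 0.0461 0.046 ]
slope dx/dy 0.03128689092853549 x at y=.062 0.583304112069465 at .1 0.5844930139247494
[(0, 226), (3, 225), (6, 230), (9, 247), (12, 234), (15, 230), (18, 228), (21, 195), (24, 56), (27, 53), (30, 55), (33, 53), (36, 52), (39, 52)]
```

play_rows(
  rows=[
    [0, 0, -0.015, 0, 0, 0],
    [0, 0, -0.03, 0, 0, 0],
    [0, 0, -0.042, 0, 0, 0],
    [0, 0, -0.05, 0, 0, 0],
    [0, 0, -0.054, 0, 0, 0],
    [0, 0, -0.056, 0, 0, 0],
    [0, 0, -0.057, 0, 0, 0],
    [0, 0, -0.057, 0, 0, 0],
    [0, 0, -0.057, 0, 0, 0],
  ],
)

```text
t: 7.65
ee_pos: [0.5828, 0.0812, 0.0881]
ee_rot: [0.673, 0.656, -0.245, 0.239]
wrist_force: [-1.4, 0.4, -5.9]
gripper_width: 0.047
gripper_force: 30.0
```

play_rows(
  rows=[
    [0, 0, -0.0005, 0, 0, 0],
    [0, 0, -0.001, 0, 0, 0],
    [0, 0, -0.0015, 0, 0, 0],
    [0, 0, -0.002, 0, 0, 0],
    [0, 0, -0.002, 0, 0, 0],
  ],
)

```text
t: 8.15
ee_pos: [0.5826, 0.0812, 0.0856]
ee_rot: [0.673, 0.656, -0.245, 0.239]
wrist_force: [-0.9, 0.3, -6.0]
gripper_width: 0.0474
gripper_force: 30.0
```

play_rows(
  rows=[
    [0, 0, -0.0003, 0, 0, 0],
    [0, 0, -0.0006, 0, 0, 0],
    [0, 0, -0.001, 0, 0, 0],
    [0, 0, -0.001, 0, 0, 0],
  ],
)

```text
t: 8.55
ee_pos: [0.5827, 0.0812, 0.0848]
ee_rot: [0.673, 0.656, -0.245, 0.239]
wrist_force: [-0.3, 0.3, -5.6]
gripper_width: 0.0471
gripper_force: 30.0
```

play_rows(
  rows=[
    [0, 0, -0.0003, 0, 0, 0],
    [0, 0, -0.0006, 0, 0, 0],
    [0, 0, -0.001, 0, 0, 0],
    [0, 0, -0.001, 0, 0, 0],
  ],
)

```text
t: 8.95
ee_pos: [0.5829, 0.0812, 0.0845]
ee_rot: [0.673, 0.656, -0.245, 0.239]
wrist_force: [0.2, 0.7, 1.1]
gripper_width: 0.047
gripper_force: 30.0
```

Contact: the rollers carry the weight. Release.

play_rows(
  rows=[
    [0, 0, 0, 0, 0, 0],
    [0, 0, 0, 0, 0, 0],
    [0, 0, 0, 0, 0, 0],
    [0, 0, 0, 0, 0, 0],
    [0, 0, 0, 0, 0, 0],
    [0, 0, 0, 0, 0, 0],
    [0, 0, 0, 0, 0, 0],
    [0, 0, 0, 0, 0, 0],
  ],
  jaw=0.088,
)

```text
t: 9.75
ee_pos: [0.5826, 0.0812, 0.0838]
ee_rot: [0.673, 0.656, -0.245, 0.239]
wrist_force: [0.2, 0.8, 0.8]
gripper_width: 0.0879
gripper_force: 0.0
```

play_rows(
  rows=[
    [0, 0.006, 0.008, 0, 0, 0],
    [0, 0.02, 0.023, 0, 0, 0],
    [0, 0.04, 0.046, 0, 0, 0],
    [0, 0.06, 0.07, 0, 0, 0],
    [0, 0.075, 0.09, 0, 0, 0],
    [0, 0.09, 0.12, 0, 0, 0],
    [0, 0.09, 0.14, 0, 0, 0],
  ],
)

```text
t: 10.45
ee_pos: [0.5825, 0.1734, 0.2263]
ee_rot: [0.673, 0.656, -0.244, 0.239]
wrist_force: [0.4, 0.3, -0.8]
gripper_width: 0.0884
gripper_force: 0.0
```

Run:
```python
from plan import *
s=env.sense(); print(s['t'],s['ee_pos'],s['gripper_width'])
k=R.from_euler('z',-.6); t=k*R.from_matrix(np.diag([1,-1,-1.]))
for f in (t,t*R.from_euler('z',np.pi)): print('over knob, shift/turn',rel([.47,-.30,.20],f))
w=imaging.grab_frame('wrist'); a=imaging.grab_frame('scene')
v=np.hstack([cv2.resize(a[130:290,150:360],None,fx=2,fy=2),cv2.resize(w,None,fx=.67,fy=.762)])
cv2.imwrite('pics/v3.png',v[:,:,::-1])
```

```text
10.45 [0.58251819 0.17338627 0.22626183] 0.08839251758327171
over knob, shift/turn [-0.1125, -0.4734, -0.0263, 22.22, -43.02, -117.06]
over knob, shift/turn [-0.1125, -0.4734, -0.0263, 36.95, 19.08, 54.62]
```

View pics/v3.png

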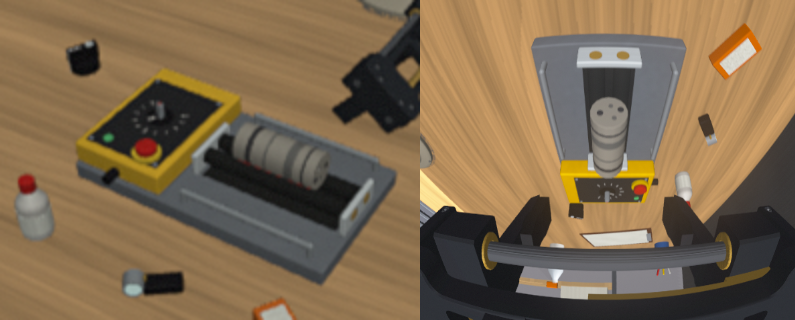

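The core lies on both rollers (scene half 282,155). The wrist half shows it along the rollers, with the knob beyond at (575,211). Next, the knob.

play_rows(
  rows=[
    [0, -0.05, 0.02, 4.3, 2.2, 6.4],
    [-0.01, -0.1, 0.02, 8.6, 4.4, 12.7],
    [-0.03, -0.15, 0.02, 12.9, 6.7, 19.1],
    [-0.05, -0.2, 0.02, 17.2, 8.9, 25.5],
    [-0.07, -0.25, 0.02, 21.5, 11.1, 31.8],
    [-0.09, -0.3, 0.02, 25.8, 13.3, 38.2],
    [-0.112, -0.34, 0.01, 30.1, 15.5, 44.5],
    [-0.112, -0.39, -0.01, 34.4, 17.8, 50.9],
    [-0.112, -0.44, -0.024, 36.95, 19.08, 54.62],
    [-0.112, -0.471, -0.024, 36.95, 19.08, 54.62],
    [-0.112, -0.471, -0.024, 36.95, 19.08, 54.62],
    [-0.112, -0.471, -0.024, 36.95, 19.08, 54.62],
  ],
)

```text
t: 11.75
ee_pos: [0.469, -0.3043, 0.1971]
ee_rot: [0.299, 0.954, -0.001, -0.001]
wrist_force: [0.7, 0.2, 0.2]
gripper_width: 0.0878
gripper_force: 0.0
```

```bash
cat >> h.py <<'E'
def calk(k): 
    k={n:np.array(v) for n,v in k.items()}; return (k,cv2.Rodrigues(k['rvec'].astype(float))[0],k['tvec'].astype(float).ravel())
def rectify(w,C,x0,y0,z,half=.06,n=400):
    # orthographic-like view of plane z: up = +x, left = +y
    u=np.linspace(half,-half,n); P=np.array([[x0+a,y0+b,z] for a in u for b in u])
    q=proj(C,P,True).astype(np.float32).reshape(n,n,2)
    return cv2.remap(w,q[...,0],q[...,1],cv2.INTER_CUBIC)
E
python3 - <<'E'
from plan import *
s=env.sense(); print(s['t'],s['ee_pos'],s['ee_rot'],s['qpos'])
w=imaging.grab_frame('wrist'); C=calk(imaging.get_calibration('wrist'))
print('cam',-C[1].T@C[2])
th=np.linspace(0,2*np.pi,40)
kp=np.vstack([np.c_[.023*np.cos(th),.023*np.sin(th),0*th+z] for z in(0,.016)]+[box(-.023,.023,-.007,.007,.016,.038)])
for d in imaging.trace('knob','wrist')[:2]:
    print(d['p'],d['box']); print([hullfit([np.asarray(d['region'])],[C],lambda p:place(kp,p),[.472,-.337,y],True) for y in(-.9,-.3)])
v=np.hstack([rectify(w,C,.472,-.337,.038),rectify(w,C,.575,-.12,.063,.06)])
cv2.imwrite('pics/v4.png',v[:,:,::-1]); np.savez('w4.npz',w=w,**C[0])
E
```

```text
11.75 [ 0.4690154  -0.30434862  0.19714261] [ 0.29854995  0.95439225 -0.00132347 -0.00127125] [-0.78589136  0.45314027  1.38104162 -0.00364958  1.30843573 -1.74939237]
cam [ 0.40420327 -0.25562611  0.31860736]
0.7 [229.2, 192.3, 48.3, 60.6]
[(array([ 0.47453823, -0.33470578, -0.50059877]), np.float64(0.31776824807359433)), (array([ 0.47453823, -0.33470578, -0.5005999 ]), np.float64(0.3177683080899983))]
```

View pics/v4.png

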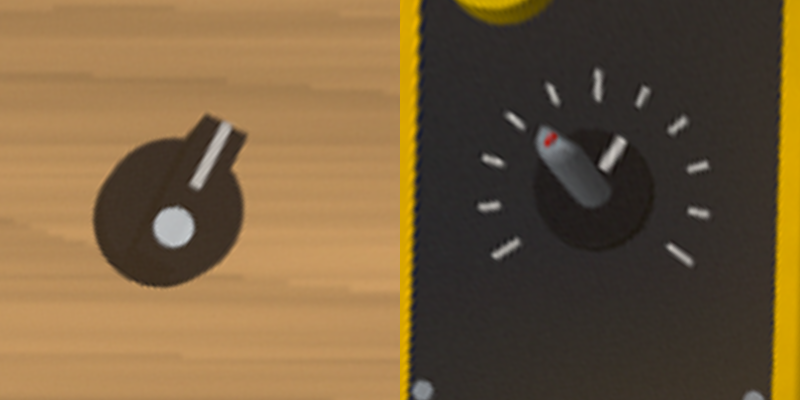

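Left: the knob rectified, with its pointer line from (197,188) to (228,125), so yaw is about -0.48. Right: the shaft collar at (595,190), with its white mark around (612,154). A closer look at the shaft follows.

play_rows(
  rows=[
    [0.04, 0.04, 0, 0, 0, 0],
    [0.06, 0.08, 0, 0, 0, 0],
    [0.08, 0.12, 0, 0, 0, 0],
    [0.1, 0.16, 0, 0, 0, 0],
    [0.104, 0.2, -0.02, 0, 0, 0],
    [0.104, 0.214, -0.035, 0, 0, 0],
    [0.104, 0.214, -0.035, 0, 0, 0],
    [0.104, 0.214, -0.035, 0, 0, 0],
  ],
)

```text
t: 12.65
ee_pos: [0.5745, -0.0851, 0.1653]
ee_rot: [0.295, 0.955, -0.002, 0.0]
wrist_force: [-0.2, 0.4, 0.4]
gripper_width: 0.0882
gripper_force: 0.0
```

Run:
```python
from plan import *
s=env.sense(); print(s['t'],s['ee_pos'],s['ee_rot'])
w=imaging.grab_frame('wrist'); C=calk(imaging.get_calibration('wrist'))
print('cam',-C[1].T@C[2])
th=np.linspace(0,2*np.pi,40)
v=np.hstack([rectify(w,C,.578,-.118,.063,.025),rectify(w,C,.578,-.118,.083,.025)])
cv2.imwrite('pics/v5.png',v[:,:,::-1]); np.savez('w5.npz',w=w,**C[0])
```

```text
12.65 [ 0.57453698 -0.08513548  0.16532323] [ 2.95012678e-01  9.55491594e-01 -1.80231464e-03  2.92968778e-04]
cam [ 0.50891233 -0.0392549   0.28625202]
```

View pics/v5.png

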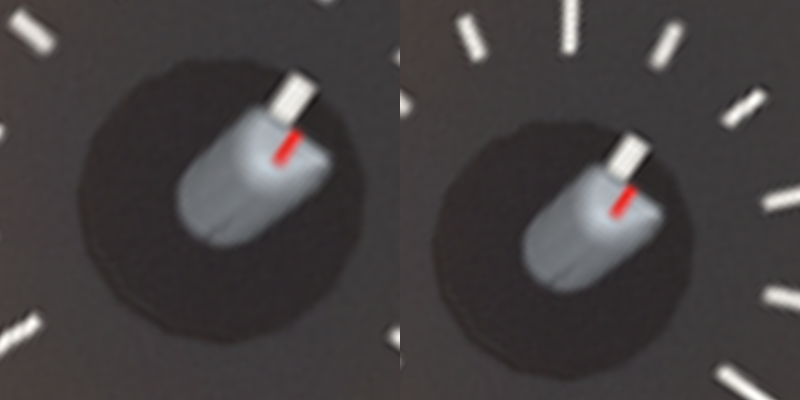

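Run:
```python
from plan import *
rays=[];masks=[];Cs=[]
for f in('w4.npz','w5.npz'):
    d=np.load(f); w=d['w']; C=calk({n:d[n] for n in d.files if n!='w'})
    c=proj(C,[.5779,-.1208,.073],True)[0]; yy,xx=np.mgrid[:420,:560]; near=np.hypot(xx-c[0],yy-c[1])<30
    col=proj(C,np.c_[.5779+.0175*np.cos(np.linspace(0,6.28,60)),-.1208+.0175*np.sin(np.linspace(0,6.28,60)),np.full(60,.063)],True)
    W=w.astype(int); red=near&(W[...,0]>W[...,1]+50)&(W[...,0]>W[...,2]+50)
    g=W.max(2); metal=near&(g>75)&(g<205)&((W.max(2)-W.min(2))<35)|red
    n,l,s,ce=cv2.connectedComponentsWithStats(metal.astype(np.uint8)); cr=np.argwhere(red)[:,::-1].mean(0)
    i=l[tuple(np.argwhere(red)[0])]; m=l==i
    m=cv2.morphologyEx(m.astype(np.uint8),cv2.MORPH_OPEN,np.ones((3,3)))>0
    print(f,c,red.sum(),m.sum(),np.round(cr,1)); rays.append(ray(C,cr,True)); masks.append(m);Cs.append(C)
A=np.zeros((3,3));b=np.zeros(3)
for o,d in rays:
    d=d/np.linalg.norm(d);P=np.eye(3)-np.outer(d,d);A+=P;b+=P@o
print('red',np.linalg.solve(A,b), [back(C,[0,0],.083,True)[:0] for C in Cs],[ (o+d*(.083-o[2])/d[2]).round(4) for o,d in rays])
th=np.linspace(0,2*np.pi,40); cy=np.vstack([np.c_[r*np.cos(th),r*np.sin(th),0*th+z] for r,z in((.006,.063),(.006,.081),(.004,.083))])
cy[:,0]=np.minimum(cy[:,0],.003)
for k in(0,1): print(hullfit([masks[k]],[Cs[k]],lambda p:place(cy,[p[0],p[1],-.6]),[.578,-.12],True))
```

```text
w4.npz [503.43729789 199.30924847] 5 59 [512.6 200.6]
w5.npz [240.43917238 255.80780297] 12 315 [238.5 262. ]
red [ 0.57606271 -0.11927513  0.08691637] [array([], dtype=float64), array([], dtype=float64)] [array([ 0.5785, -0.1169,  0.083 ]), array([ 0.5778, -0.121 ,  0.083 ])]
(array([ 0.58457981, -0.11143605]), np.float64(4.202841828882833))
(array([ 0.57798135, -0.12107787]), np.float64(0.29236489709183294))
```

play_rows(
  rows=[
    [-0.02, -0.045, 0.01, 0, 0, 1],
    [-0.04, -0.09, 0.01, 0, 0, 3],
    [-0.06, -0.135, 0.01, 0, 0, 5],
    [-0.08, -0.18, 0, 0, 0, 6.3],
    [-0.1, -0.225, -0.01, 0, 0, 6.3],
    [-0.1, -0.2496, -0.03, 0, 0, 6.3],
    [-0.1, -0.2496, -0.06, 0, 0, 6.3],
    [-0.1, -0.2496, -0.085, 0, 0, 6.3],
    [-0.1, -0.2496, -0.105, 0, 0, 6.3],
    [-0.1, -0.2496, -0.105, 0, 0, 6.3],
    [-0.1, -0.2496, -0.105, 0, 0, 6.3],
  ],
  jaw=0.05,
)

```text
t: 13.8
ee_pos: [0.4746, -0.3364, 0.0608]
ee_rot: [0.243, 0.97, -0.002, 0.001]
wrist_force: [-0.1, 0.1, -0.0]
gripper_width: 0.0501
gripper_force: 0.0
```

Run:
```python
from plan import *
s=env.sense(); print(s['t'],s['ee_pos'],s['gripper_width'])
t=R.from_euler('z',np.pi-.49)*R.from_matrix(np.diag([1,-1,-1.]))
print(rel([.4745,-.3347,.043],t))
```

```text
13.8 [ 0.47460318 -0.33642693  0.06084862] 0.050106008045283354
[-0.0001, 0.0017, -0.0178, 0.26, 0.04, 0.08]
```

play_rows(
  rows=[
    [0, 0.0015, -0.006, 0, 0, 0],
    [0, 0.0015, -0.012, 0, 0, 0],
    [0, 0.0015, -0.017, 0, 0, 0],
    [0, 0.0015, -0.0175, 0, 0, 0],
    [0, 0.0015, -0.0175, 0, 0, 0],
    [0, 0.0015, -0.0175, 0, 0, 0],
  ],
)

```text
t: 14.4
ee_pos: [0.4747, -0.334, 0.0424]
ee_rot: [0.243, 0.97, -0.002, 0.0]
wrist_force: [0.5, -0.1, -0.6]
gripper_width: 0.0502
gripper_force: 0.0
```

play_rows(
  rows=[
    [0, 0, 0, 0, 0, 0],
    [0, 0, 0, 0, 0, 0],
    [0, 0, 0, 0, 0, 0],
    [0, 0, 0, 0, 0, 0],
    [0, 0, 0, 0, 0, 0],
    [0, 0, 0, 0, 0, 0],
    [0, 0, 0, 0, 0, 0],
    [0, 0, 0, 0, 0, 0],
  ],
  jaw=0.005,
)

```text
t: 15.2
ee_pos: [0.4746, -0.3339, 0.0423]
ee_rot: [0.243, 0.97, -0.002, 0.0]
wrist_force: [0.2, 0.2, 0.4]
gripper_width: 0.0141
gripper_force: 30.0
```

play_rows(
  rows=[
    [0, 0, 0.03, 0, 0, 0],
    [0, 0, 0.07, 0, 0, 0],
    [0, 0.02, 0.11, 0, 0, -1],
    [0.02, 0.06, 0.12, 0, 0, -2],
    [0.04, 0.1, 0.12, 0, 0, -4],
    [0.06, 0.14, 0.12, 0, 0, -6.3],
    [0.08, 0.18, 0.12, 0, 0, -6.3],
    [0.1034, 0.2129, 0.11, 0, 0, -6.3],
    [0.1034, 0.2129, 0.098, 0, 0, -6.3],
    [0.1034, 0.2129, 0.098, 0, 0, -6.3],
    [0.1034, 0.2129, 0.098, 0, 0, -6.3],
  ],
)

```text
t: 16.3
ee_pos: [0.5775, -0.1218, 0.1401]
ee_rot: [0.296, 0.955, -0.002, -0.0]
wrist_force: [0.3, -0.0, -0.9]
gripper_width: 0.0136
gripper_force: 30.0
```

Run:
```python
from plan import *
s=env.sense(); print(s['t'],s['ee_pos'],s['gripper_width'],s['wrist_force'],s['wrist_torque'])
t=R.from_euler('z',np.pi-.60)*R.from_matrix(np.diag([1,-1,-1.]))
print(rel([.578,-.121,.140],t))
w=imaging.grab_frame('wrist'); C=calk(imaging.get_calibration('wrist'))
a=imaging.grab_frame('scene'); 
q=proj(C,[.578,-.121,.09],True)[0].astype(int); q[1]=np.clip(q[1],75,345);print(q)
Cs=cal('scene'); u=proj(Cs,[.578,-.121,.1])[0].astype(int)
v=np.hstack([cv2.resize(w[q[1]-75:q[1]+75,q[0]-75:q[0]+75],(400,400),interpolation=2),cv2.resize(a[u[1]-40:u[1]+40,u[0]-40:u[0]+40],(400,400),interpolation=2)])
cv2.imwrite('pics/v6.png',v[:,:,::-1])
```

```text
16.3 [ 0.57753685 -0.12183512  0.14011213] 0.013555762961934784 [ 0.28276569 -0.029688   -0.8852866 ] [ 0.03331558 -0.17869124 -0.00693699]
[0.0005, 0.0008, -0.0001, 0.19, -0.09, 0.07]
[278 252]
```

View pics/v6.png

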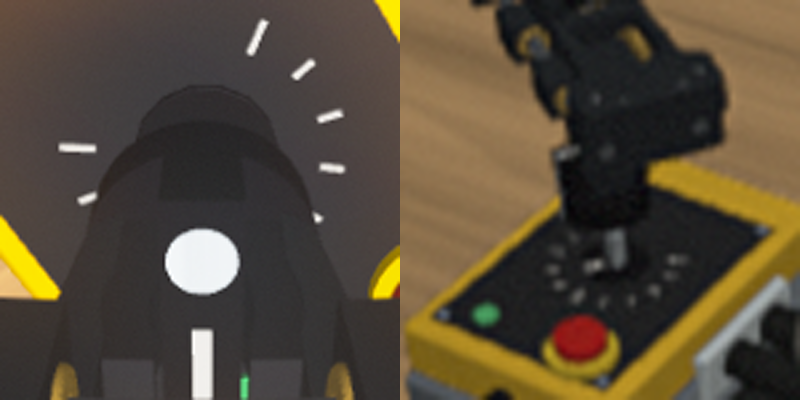

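The knob is held with its pointer on the mark's side. The collar arc (205,85) is centred on the skirt (203), and the shaft stands just under the knob in the scene half (615,250).

play_rows(
  rows=[
    [0.0004, 0.0008, -0.003, 0, 0, 0],
    [0.0004, 0.0008, -0.006, 0, 0, 0],
    [0.0004, 0.0008, -0.01, 0, 0, 0],
    [0.0004, 0.0008, -0.012, 0, 0, 0],
    [0.0004, 0.0008, -0.014, 0, 0, 0],
    [0.0004, 0.0008, -0.016, 0, 0, 0],
    [0.0004, 0.0008, -0.018, 0, 0, 0],
    [0.0004, 0.0008, -0.018, 0, 0, 0],
  ],
)

```text
t: 17.2
ee_pos: [0.5783, -0.1201, 0.1219]
ee_rot: [0.296, 0.955, -0.002, -0.0]
wrist_force: [0.0, -0.2, -1.2]
gripper_width: 0.014
gripper_force: 30.0
```

play_rows(
  rows=[
    [0, -0.0005, -0.001, 0, 0, 0],
    [0, -0.0005, -0.002, 0, 0, 0],
    [0, -0.0005, -0.003, 0, 0, 0],
    [0, -0.0005, -0.004, 0, 0, 0],
    [0, -0.0005, -0.005, 0, 0, 0],
    [0, -0.0005, -0.005, 0, 0, 0],
  ],
)

```text
t: 17.8
ee_pos: [0.5782, -0.1207, 0.117]
ee_rot: [0.296, 0.955, -0.002, -0.0]
wrist_force: [-2.1, -0.8, -1.0]
gripper_width: 0.0138
gripper_force: 30.0
```

play_rows(
  rows=[
    [-0.0004, 0, -0.001, 0, 0, 0],
    [-0.0004, 0, -0.002, 0, 0, 0],
    [-0.0004, 0, -0.003, 0, 0, 0],
    [-0.0004, 0, -0.004, 0, 0, 0],
    [-0.0004, 0, -0.005, 0, 0, 0],
    [-0.0004, 0, -0.005, 0, 0, 0],
  ],
)

```text
t: 18.4
ee_pos: [0.578, -0.1207, 0.1121]
ee_rot: [0.296, 0.955, -0.002, 0.0]
wrist_force: [-1.2, 0.2, -0.2]
gripper_width: 0.0139
gripper_force: 30.0
```

play_rows(
  rows=[
    [0, 0, -0.001, 0, 0, 0],
    [0, 0, -0.002, 0, 0, 0],
    [0, 0, -0.003, 0, 0, 0],
    [0, 0, -0.004, 0, 0, 0],
    [0, 0, -0.004, 0, 0, 0],
  ],
)

```text
t: 18.9
ee_pos: [0.5781, -0.1207, 0.1086]
ee_rot: [0.296, 0.955, -0.002, 0.0]
wrist_force: [-3.2, 1.0, 5.3]
gripper_width: 0.014
gripper_force: 30.0
```

play_rows(
  rows=[
    [0, 0, -0.001, 0, 0, 0],
    [0, 0, -0.002, 0, 0, 0],
    [0, 0, -0.003, 0, 0, 0],
    [0, 0, -0.003, 0, 0, 0],
  ],
)

```text
t: 19.3
ee_pos: [0.5781, -0.1208, 0.1061]
ee_rot: [0.296, 0.955, -0.002, 0.001]
wrist_force: [-3.0, 1.0, 9.3]
gripper_width: 0.0138
gripper_force: 30.0
```

play_rows(
  rows=[
    [0, 0, -0.001, 0, 0, 0],
    [0, 0, -0.0015, 0, 0, 0],
    [0, 0, -0.0015, 0, 0, 0],
  ],
)

```text
t: 19.6
ee_pos: [0.5782, -0.1208, 0.1058]
ee_rot: [0.296, 0.955, -0.002, 0.001]
wrist_force: [-6.3, 2.3, 17.7]
gripper_width: 0.0134
gripper_force: 30.0
```

play_rows(
  rows=[
    [-0.0003, 0, 0, 0, 0, 0],
    [-0.0003, 0, 0, 0, 0, 0],
    [-0.0003, 0, 0, 0, 0, 0],
    [-0.0003, 0, 0, 0, 0, 0],
    [-0.0003, 0, 0, 0, 0, 0],
  ],
)

```text
t: 20.1
ee_pos: [0.5782, -0.1208, 0.1058]
ee_rot: [0.296, 0.955, -0.002, 0.002]
wrist_force: [-5.5, 2.5, 16.0]
gripper_width: 0.014
gripper_force: 30.0
```

Run:
```python
from h import *
s=env.sense(); print(s['t'],s['ee_pos'],s['gripper_width'],s['wrist_force'])
a=imaging.grab_frame('scene')
v=cv2.resize(a[130:280,170:360],(760,600),interpolation=2)
cv2.imwrite('pics/v7.png',v[:,:,::-1])
```

```text
20.1 [ 0.57816088 -0.12077552  0.10579314] 0.013980119293701394 [-5.51890534  2.50761775 16.02317873]
```

View pics/v7.png

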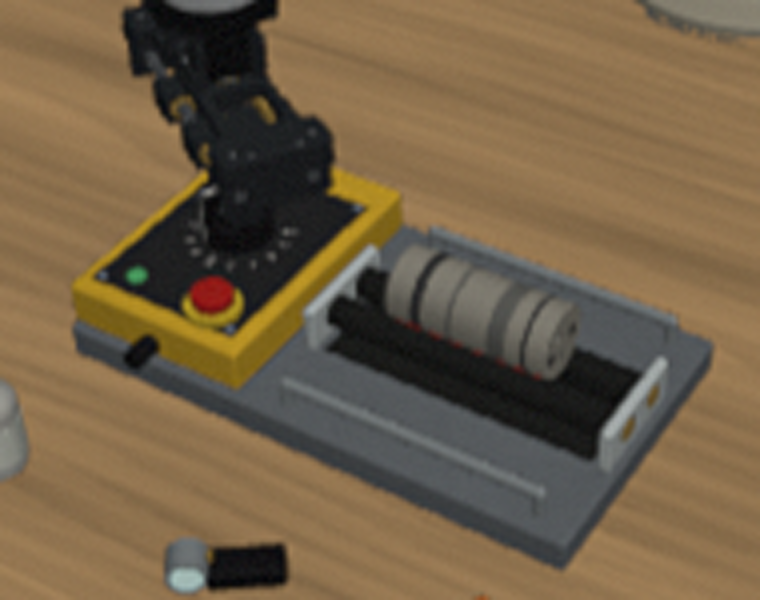

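The view shows the core on both rollers (480,310) and the knob seated low on the console (240,225), held by the fingers.

```bash
python3 -c "
from station import env
print(env.job_done())"
```

```text
the job is handed in; nothing more can be done
None
```

The core is lying on both rollers and let go, and the knob is home on the D-shaft, held pressed against its stop with about 16 N; the job is handed in (it returned no verdict), and I never touched the bottle, lens or marker block.

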